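# Return the jetting parts to their shadow pads

## Robot

A 6-joint arm with a two-finger parallel gripper is mounted at the origin on the work surface. World frame = base frame: x ahead of the robot, y to its left, z up, the work surface at z = 0. Lengths are in m, angles in rad, forces in N, time in s.
With the tool pointing down it reaches from about 0.3 to 0.875 m from the base axis. Payload 4.2 kg.
Tool frame: the origin (TCP) lies midway between the tips of the shut fingers; the grasp point (between the pads) lies 19 mm behind it (r.grasp_offset is the distance from the TCP to the grasp point, in m); z points along the fingers, y is the line along which they close (so a half turn about z gives the same grasp; the last joint's range is limited). The gripper opens to 85 mm and grips with 20 to 120 N. Pads are 22 mm wide; open, the fingers measure 114 mm over their backs; the gripper's body (76 mm by 85 mm) begins 54 mm behind the grasp point. The pads swing forward as they close: fully open they stand 13 mm farther back than shut.
Start: joints at [1.263, 0.32, 1.565, -0, 1.257, -0.02], TCP at [0.163, 0.551, 0.231] pointing down, gripper open.
Joint ranges: [-3.11, 3.11], [-0.84, 2.01], [0.21, 2.61], [-1.34, 4.49], [0.05, 2.63], [-2.56, 2.56]. Speed limits (rad/s): [2.57, 2.57, 3.14, 3.14, 3.14, 3.14].

## Interface

Orientations are given as a 3x3 rotation matrix whose columns are the frame's x, y, z axes.
In Python, from rig import r gives the robot as it stands. The module is installed in compiled form; this text tells all that it offers.
- The arm moves only by the shell command python3 -m crank 'ROWS' [FORCE]. ROWS is JSON, a list of rows, each a list of 3 entries, a list of its own where there are three numbers: the shift along the world's x, y, z in units of 0.75 m (1.0 is 0.75 m), then the turn, a rotation vector about the world's x, y, z in units of 30 degrees (1.0 is 30 degrees), then the opening, from 0 (shut) to 1 (fully open). A call has 1 to 12 rows; each row is the pose to reach, as a shift and turn from the pose commanded when the call began; what a row does not reach only later rows make up. A row lasts 1/10 s, in which the tool goes at most 50 mm and 8.59 degrees, less where a joint would pass 70% of its speed; a pose out of reach is approached as far as the arm can. A call with a number of a shift or a turn outside -1 to 1 is refused whole. A call with a gripper value outside its range is refused whole. The fingers move at their own pace and stop on an object; FORCE is the grip in N (left out, the last holds). Time passes only in rows, so rows that repeat a pose let the fingers close. It gives the time, the measured TCP pose, the force, the opening and the grip force at its end, in the units of the state.
- r.observe(): the state, without advancing time (a new reading comes with each control period).
- r.capture(name): name is "scene" or "top"; returns the picture (400x640x3 uint8, red, green, blue); there is no depth.
- r.camera_params(name): a dict with "camera_matrix" (3x3 intrinsics, pixels), "distortion" ([k1, k2, p1, p2, k3] as OpenCV has them; the pictures are not rectified), "pose" (4x4, takes a point from camera to world coordinates). Camera axes: x right, y down, z forward; pixel columns grow to the right and rows downward; lengths in m; the calibration is good to about 2 mm. A picture is of the moment at which its call begins. camera_params takes no time and is no camera call.
- r.hand_in(): hands the job in; it is judged then, once.
The state is a dict: "time": time; "q": joint angles; "qd": joint speeds; "tau": joint torques, N m; "tool_pos": TCP position; "ee_rot": TCP orientation; "force": force on the tool from outside, world axes, zero at the start; "ft_torque": the same for the moment, N m; "grip_width": opening from 0.0 (shut) to 1.0 (fully open); "grasp_force": force on a finger pad.
Only numpy, scipy, OpenCV 4.12 (cv2) and the standard library are available. Lean on these libraries where they do the work, as an engineer would, in place of code of your own. Each camera call takes 0.05 s, during which the arm holds its last target. There are 200 camera calls.

## Task

Tidy the carburetor bench for the next heat: put the green velocity stack, the steel float height gauge, the chrome spark plug and the black spacer each on the off-white shadow pad painted with its own silhouette, centred on the silhouette and, for the gauge, plug and spacer, lined up with it (either way round). Keep the stack standing bell-down and the others lying flat as they are now, set them down rather than dropping them, and leave the amber jar and the aluminium float bowl where they stand.

Things in the scene. Friction and masses are not known exactly. Their poses are not given: they have to be found in the camera images.
- stack_mid (a point): Green anodized velocity stack (intake trumpet), 54 mm tall, hollow with 3 mm walls, standing bell-down: bell 62 mm across at the bottom, narrowing to a straight tube 42 mm across from 30 mm height up to its open top; grip the tube from outside. Point on its axis, 27 mm above its underside; z up; round, so its yaw does not matter.
- gauge_mid (a point): Steel float height gauge lying flat: a blade 100 x 14 x 4 mm along its x axis with a 28 (x) x 24 (y) x 22 (tall) mm block in the middle, to be gripped across the 24 mm, and on the block a flat brass screw head 4 mm high. Point at the block's centre, 11 mm above its underside; z up.
- plug_mid (a point): Chrome spark plug with white insulator, 90 mm long, lying along its x axis (threaded tip to +x, insulator and terminal to -x) on its steel hexagon, which is 22 mm long, 21 mm high and 21 to 24 mm wide: grip that across y. Point on the plug's axis in the middle of the hexagon, 10.5 mm above the underside; it balances there and does not roll. z up.
- spacer_mid (a point): Black hard-rubber carburetor spacer, a rigid flat block 66 (x) x 46 (y) x 18 (tall) mm with a 28 mm bore through its middle and two 6 mm bolt holes; grip it across the 46 mm. Point at its centre, 9 mm above its underside; z up.
- pad_stack_top (a point): Shadow pad of the velocity stack, 88 x 88 mm, painted with a green ring 66 mm across. Fixed, off-white, 4 mm thick; point at the centre of its top face, z up.
- pad_gauge_top (a point): Shadow pad of the float gauge, 118 x 74 mm, painted with a blue bar 104 x 18 mm along its x axis with a 32 x 28 mm blue block at the middle. Fixed, off-white, 4 mm thick; point at the centre of its top face, x along its long side, z up.
- pad_plug_top (a point): Shadow pad of the spark plug, 112 x 74 mm, painted with a red plug silhouette about 90 mm long along its x axis (15 to 18 mm wide); the wide part, 26 x 25 mm, is at the pad's centre, where the plug's hexagon belongs. Fixed, off-white, 4 mm thick; point at the centre of its top face, x along its long side, z up.
- pad_spacer_top (a point): Shadow pad of the spacer, 94 x 78 mm, painted with a black rectangle 70 x 50 mm, long along its x axis, with an off-white bore spot 28 mm across at its centre. Fixed, off-white, 4 mm thick; point at the centre of its top face, x along its long side, z up.
- jar_mid (a point): Bystander, leave alone: loose amber glass jar with brass-coloured cap, 40 mm across, 52 mm tall. Point at its centre, 26 mm above its underside.
- bowl_mid (a point): Bystander, leave alone: loose aluminium float bowl, round, 56 mm across at its top flange, 32 mm tall. Point at its centre, 16 mm above its underside.
Mind the look-alikes: they are no part of the job. Leave any pink look-alike of the part that bears pad_gauge_top alone.

How it is judged:
At the end, for the whole second after the job is handed in: The stack, gauge, plug and spacer each rest, released and still, on their own pad: within 12 mm of its centre, at resting height within 3 mm, within 0.12 rad of upright/flat, and the gauge, plug and spacer within 0.21 rad (12 degrees) of the pad's long direction, either way round (horizontal distance between stack_mid and pad_stack_top below 0.012 m and z of stack_mid in the frame of pad_stack_top between 0.024 and 0.03 m and angle between each of stack_mid, gauge_mid, plug_mid, spacer_mid's own z axis and vertical below 0.12 rad and linear speed of each of stack, gauge, plug, spacer below 0.02 m/s and horizontal distance between gauge_mid and pad_gauge_top below 0.012 m and z of gauge_mid in the frame of pad_gauge_top between 0.008 and 0.014 m and angle between the x axis of gauge_mid and the x axis of pad_gauge_top, either way round below 0.21 rad and horizontal distance between plug_mid and pad_plug_top below 0.012 m and z of plug_mid in the frame of pad_plug_top between 0.0075 and 0.0135 m and angle between the x axis of plug_mid and the x axis of pad_plug_top, either way round below 0.21 rad and horizontal distance between spacer_mid and pad_spacer_top below 0.012 m and z of spacer_mid in the frame of pad_spacer_top between 0.006 and 0.012 m and angle between the x axis of spacer_mid and the x axis of pad_spacer_top, either way round below 0.21 rad); the robot touches nothing.
It fails at once if one of the four parts is dropped onto its pad (moves at over 0.6 m/s within 30 mm of its resting height over the pad) ((horizontal distance between stack_mid and pad_stack_top below 0.04 m and z of stack_mid in the frame of pad_stack_top below 0.057 m and linear speed of stack above 0.6 m/s) or (horizontal distance between gauge_mid and pad_gauge_top below 0.04 m and z of gauge_mid in the frame of pad_gauge_top below 0.041 m and linear speed of gauge above 0.6 m/s) or (horizontal distance between plug_mid and pad_plug_top below 0.04 m and z of plug_mid in the frame of pad_plug_top below 0.0405 m and linear speed of plug above 0.6 m/s) or (horizontal distance between spacer_mid and pad_spacer_top below 0.04 m and z of spacer_mid in the frame of pad_spacer_top below 0.039 m and linear speed of spacer above 0.6 m/s)).
It fails at once if the amber jar is disturbed (moved over 15 mm or tipped) (distance of jar_mid from where it was at the start of the episode above 0.015 m or angle between jar_mid's own z axis and vertical above 0.3 rad).
It fails at once if the aluminium float bowl is disturbed (moved over 15 mm or tipped) (distance of bowl_mid from where it was at the start of the episode above 0.015 m or angle between bowl_mid's own z axis and vertical above 0.3 rad).
It also fails if it takes over 104 s, if anything falls off the work surface, if the arm or the gripper's body presses on something with over 40 N, if the wrist force passes 120 N, or if a joint passes its speed limit or range.

## Working session

There is one attempt and no reset: what is moved stays moved. The work goes in short steps, Python scripts to look and compute and a shell command to move; the robot and the scene stay as the last step left them, time stands still between calls to the robot, and variables do not carry over. Pictures are saved under pics/ and viewed, at most 14 in all, crops included, and the job is handed in when it is done.

```bash
mkdir -p pics
python3 - <<'E'
from rig import r
import cv2,numpy as np
for n in("scene","top"):
    im=r.capture(n); cv2.imwrite(f"pics/{n}0.png",cv2.cvtColor(im,cv2.COLOR_RGB2BGR))
    p=r.camera_params(n); print(n,np.round(p["camera_matrix"],1).tolist(),np.round(p["distortion"],4),np.round(p["pose"],3).tolist())
s=r.observe(); print(s["time"],s["tool_pos"],np.round(s["ee_rot"],3).tolist(),s["grip_width"],r.grasp_offset)
E
```

```text
scene [[452.4, 0.0, 322.0], [0.0, 452.4, 202.5], [0.0, 0.0, 1.0]] [0.0036 0.     0.     0.     0.    ] [[0.536, 0.482, -0.693, 1.227], [0.844, -0.315, 0.434, -0.546], [-0.01, -0.818, -0.576, 0.668], [0.0, 0.0, 0.0, 1.0]]
top [[382.5, 0.0, 319.7], [0.0, 382.5, 203.0], [0.0, 0.0, 1.0]] [-0.0719  0.      0.      0.      0.    ] [[-0.01, -0.999, 0.051, 0.421], [-1.0, 0.011, 0.023, -0.066], [-0.024, -0.05, -0.998, 0.97], [0.0, 0.0, 0.0, 1.0]]
0.1 [0.1630838  0.55096525 0.23060236] [[-0.959, 0.284, -0.0], [0.284, 0.959, -0.001], [0.0, -0.002, -1.0]] 1.0026734924966896 0.0187
```

View pics/scene0.png

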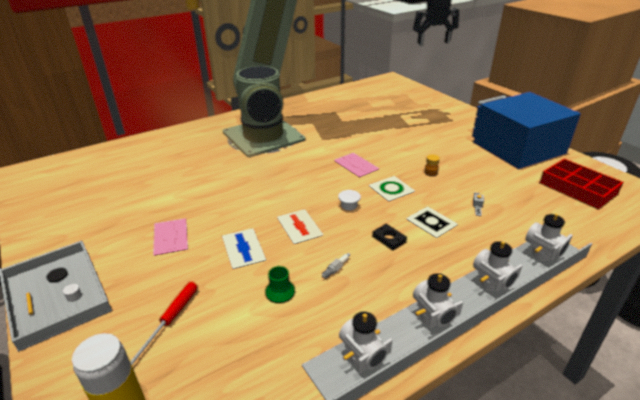

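View pics/top0.png

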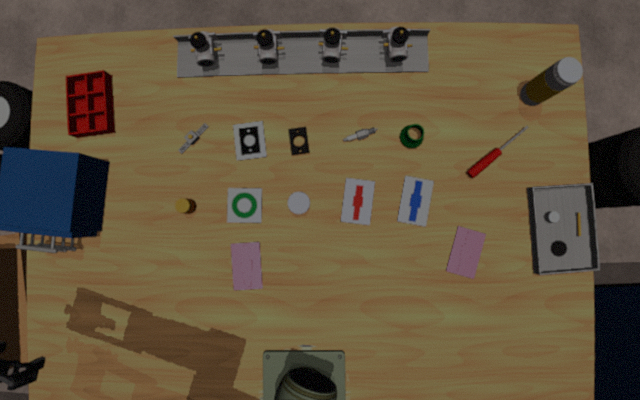

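The top view (640x400) shows these parts:
- gauge at (193,138)
- spacer at (299,141)
- plug at (360,134)
- stack at (412,136)

The pads and bystanders:
- spacer pad at (250,140)
- stack pad at (244,205)
- plug pad at (358,202)
- gauge pad at (415,201)
- jar at (185,206)
- bowl at (299,203)

Three flat pads could be the gauge pad: the off-white one with the blue bar at (415,201), and plain pink ones at (466,252) and (246,265). The off-white one with the blue silhouette fits the description. I'll confirm it in an enlarged crop.

Run:
```python
import cv2
a=cv2.imread("pics/top0.png")[105:290,165:495]; a=cv2.resize(a,None,fx=2.4,fy=2.4,interpolation=2)
cv2.imwrite("pics/topcrop.png",cv2.convertScaleAbs(a,alpha=1.5))
b=cv2.imread("pics/scene0.png")[140:315,220:500]; cv2.imwrite("pics/scenecrop.png",cv2.resize(b,None,fx=2.8,fy=2.8,interpolation=2))
```

```text
(no output)
```

View pics/topcrop.png

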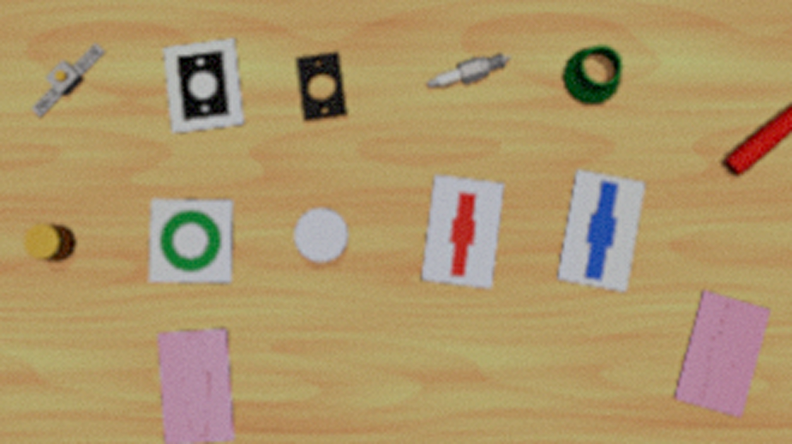

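View pics/scenecrop.png

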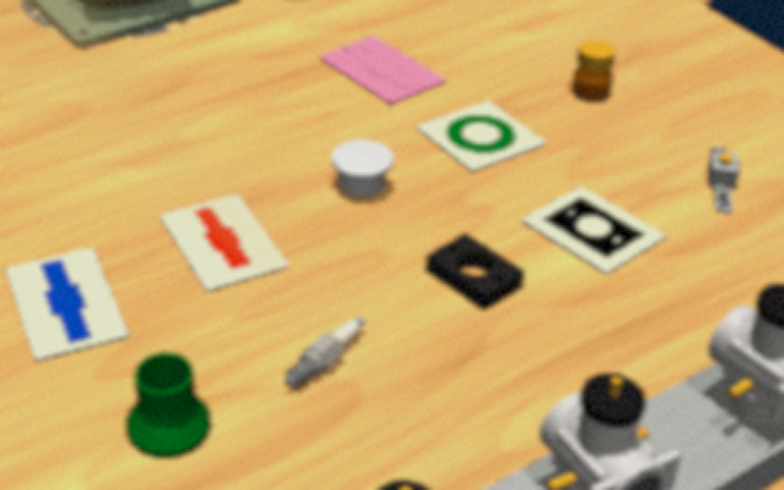

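The crops confirm that the gauge pad is the off-white one with the blue silhouette, at top (415,201). The pink pads carry no blue and stay untouched. Next I measure everything metrically in both views.

```bash
cat > h.py <<'E'
from rig import r
import cv2,numpy as np
P={n:r.camera_params(n) for n in("scene","top")}
def ray(n,uv):
    p=P[n];u=cv2.undistortPoints(np.float64(uv).reshape(-1,1,2),np.array(p["camera_matrix"],float),np.array(p["distortion"],float))[:,0]
    T=np.array(p["pose"]);d=np.c_[u,np.ones(len(u))]@T[:3,:3].T
    return T[:3,3],d
def plane(n,uv,z):
    o,d=ray(n,uv);return (o+d*((z-o[2])/d[:,2])[:,None])[:,:2]
def tri(a,b):   # a in top, b in scene
    o1,d1=ray("top",[a]);o2,d2=ray("scene",[b]);d1=d1[0]/np.linalg.norm(d1);d2=d2[0]/np.linalg.norm(d2)
    s=np.linalg.lstsq(np.c_[d1,-d2],o2-o1,rcond=None)[0];p,q=o1+s[0]*d1,o2+s[1]*d2
    return np.round((p+q)/2,4),round(np.linalg.norm(p-q),4)
def pic(n,k=4): return np.mean([r.capture(n).astype(float) for _ in range(k)],0).astype(np.uint8)
def big(mask,x0,y0,hull=False):
    c=max(cv2.findContours(mask.astype(np.uint8),cv2.RETR_EXTERNAL,cv2.CHAIN_APPROX_NONE)[0],key=cv2.contourArea)
    return c[:,0].astype(float)
def masks(im):
    h=cv2.cvtColor(im,cv2.COLOR_RGB2HSV).astype(int);H,S,V=h[...,0],h[...,1],h[...,2]
    return H,S,V
E
python3 - <<'E'
from h import *
for n in P:
    im=pic(n);np.save(f"{n}.npy",im);H,S,V=masks(im)
    for nm,(u,v) in dict(wood=(390,170),padg=(404,201),gpart=(193,138),bowl=(299,203),spacer=(306,141),plug=(360,134)).items() if n=="top" else dict(wood=(330,190),padg=(230,255),plug=(338,263),spacer=(380,235),gauge=(478,200)).items():
        print(n,nm,H[v,u],S[v,u],V[v,u])
    roi=dict(gp=(385,165,445,240),rp=(335,170,382,232),st=(220,180,268,230),sp=(228,115,272,165)) if n=="top" else dict(gp=(218,222,272,272),rp=(272,205,328,248),st=(365,172,418,203),sp=(402,203,462,240))
    for k,(a,b,c,d) in roi.items():
        s=(slice(b,d),slice(a,c));m=~((S[s]>75)&(H[s]>8)&(H[s]<32))
        m=cv2.morphologyEx(m.astype(np.uint8),cv2.MORPH_OPEN,np.ones((3,3),np.uint8))
        q=big(m,a,b)+[a,b];w=plane(n,q,.004);R=cv2.minAreaRect((w*1000).astype(np.float32))
        print(n,k,np.round(R[0],1),np.round(R[1],1),round(R[2],1))
E
```

```text
scene wood 20 135 227
scene padg 31 29 225
scene plug 19 28 156
scene spacer 20 21 36
scene gauge 30 9 143
scene gp [ 476.8 -286.8] [ 74.5 119.6] 78.7
scene rp [ 477.5 -141.6] [ 74.1 112.9] 82.1
scene st [470.4 145.7] [88.8 89.2] 88.3
scene sp [636. 133.] [94.9 80.5] 6.4
top wood 20 114 119
top padg 120 8 123
top gpart 10 8 100
top bowl 110 12 125
top spacer 135 68 15
top plug 12 11 115
top gp [ 473.6 -285. ] [ 76.1 120.3] 78.5
top rp [ 474.1 -139.4] [ 75.8 114.3] 82.2
top st [468.7 149.2] [88.2 89.5] 89.5
top sp [634.3 136.1] [96.  80.5] 6.3
```

The pads agree in both views to within 4 mm, and their sizes match the text. Now the parts, plus heights by triangulation.

Run:
```python
from h import *
# pad centre heights: project rect centre back to pixels via plane inverse -> use silhouette diag centres
def quad(n,a,b,c,d):
    im=np.load(f"{n}.npy");H,S,V=masks(im);s=(slice(b,d),slice(a,c));m=~((S[s]>75)&(H[s]>8)&(H[s]<32))
    return m
def topix(n,p):
    p0=P[n];T=np.linalg.inv(np.array(p0["pose"]));return cv2.projectPoints(np.float64([p]),cv2.Rodrigues(T[:3,:3])[0],T[:3,3],np.array(p0["camera_matrix"],float),np.array(p0["distortion"],float))[0].ravel()
for k,t,s in(("gauge",(473.6,-285),(476.8,-286.8)),("plug",(474.1,-139.4),(477.5,-141.6)),("stack",(468.7,149.2),(470.4,145.7)),("spacer",(634.3,136.1),(636,133))):
    print("pad",k,*tri(topix("top",[*np.array(t)/1e3,.004]),topix("scene",[*np.array(s)/1e3,.004])))
vis={}
for n in P:
    im=np.load(f"{n}.npy");H,S,V=masks(im);sc=n=="scene"
    R=dict(gauge=((170,118,216,160),.022),plug=((335,120,380,148),.0105),spacer=((283,122,315,160),.018),stack=((392,118,432,156),.054)) if not sc else dict(gauge=((468,188,490,219),.022),plug=((318,250,354,282),.0105),spacer=((370,222,410,252),.018),stack=((262,262,300,305),.054))
    vn=np.median(V)
    for k,((a,b,c,d),z) in R.items():
        s=(slice(b,d),slice(a,c));h,sa,v=H[s],S[s],V[s]
        if k=="spacer": m=v<(85 if sc else 60)
        elif k=="stack": m=(h>40)&(h<90)&(sa>80)
        else: m=(sa<62)|(v<30)
        q=big(m,a,b)+[a,b];w=plane(n,q,z)*1000
        rr=cv2.minAreaRect(w.astype(np.float32));print(n,k,"rect",np.round(rr[0],1),np.round(rr[1],1),round(rr[2],1),"pixbbox",q.min(0),q.max(0))
        if k in("plug","gauge"):
            ys,xs=np.nonzero(cv2.drawContours(np.zeros(m.shape,np.uint8),[(q-[a,b]).astype(int)],-1,1,-1));W=plane(n,np.c_[xs+a,ys+b],z)*1000
            mu=W.mean(0);ax=np.linalg.svd(W-mu)[2][0] if 0 else np.linalg.eigh(np.cov(W.T))[1][:,1]
            if ax[1]<0: ax=-ax
            t=(W-mu)@ax;y=(W-mu)@[-ax[1],ax[0]]
            print("  mean",mu.round(1),"axis",ax.round(3),[ (int(x),int(y[(t>=x)&(t<x+5)].min()),int(y[(t>=x)&(t<x+5)].max())) for x in np.arange(-50,50,5) if ((t>=x)&(t<x+5)).any()])
        vis[n,k]=(a,b,c,d)
bgr=[]
for k in("gauge","plug","stack"):
    for n in P:
        a,b,c,d=vis[n,k];g=cv2.cvtColor(np.load(f"{n}.npy")[b:d,a:c],cv2.COLOR_RGB2BGR);g=cv2.resize(g,None,fx=6,fy=6,interpolation=1)
        if n=="top": g=cv2.convertScaleAbs(g,alpha=1.7)
        o=np.zeros((270,290,3),np.uint8);o[:min(270,g.shape[0]),:min(290,g.shape[1])]=g[:270,:290];bgr.append(o)
cv2.imwrite("pics/parts.png",cv2.resize(np.vstack([np.hstack(bgr[0::2]),np.hstack(bgr[1::2])]),(800,496)))
```

```text
pad gauge [ 0.4737 -0.2857  0.0012] 0.0001
pad plug [ 0.4742 -0.1397  0.001 ] 0.0002
pad stack [0.4683 0.1489 0.0019] 0.0019
pad spacer [0.6343 0.1359 0.0019] 0.0014
scene gauge rect [664.3 259.9] [21.7 96.1] 42.3 pixbbox [474. 193.] [483. 215.]
  mean [662.8 258.6] axis [-0.675  0.738] [(-50, -2, 4), (-45, -4, 4), (-40, -4, 4), (-35, -4, 4), (-30, -4, 4), (-25, -4, 6), (-20, -5, 6), (-15, -5, 6), (-10, -7, 8), (-5, -7, 8), (0, -7, 8), (5, -10, 8), (10, -10, 8), (15, -12, 8), (20, -12, 8), (25, -12, 8), (30, -12, 8), (35, -10, 8), (40, 3, 8), (45, 1, 6)]
scene plug rect [ 643.  -146.9] [22.4 88.8] 22.3 pixbbox [322. 253.] [349. 277.]
  mean [ 644.3 -150.1] axis [-0.345  0.939] [(-45, -3, 1), (-40, -5, 6), (-35, -5, 6), (-30, -5, 6), (-25, -8, 6), (-20, -10, 7), (-15, -9, 8), (-10, -11, 10), (-5, -11, 11), (0, -9, 11), (5, -9, 9), (10, -7, 9), (15, -5, 10), (20, -5, 4), (25, -7, 5), (30, -7, 5), (35, -5, 5), (40, -3, 3), (45, -3, 0)]
scene spacer rect [638.6  -0.7] [72.4 55.1] 7.3 pixbbox [373. 225.] [405. 249.]
scene stack rect [ 666.6 -291.3] [50.2 94.6] 60.6 pixbbox [266. 266.] [29
[... 249 characters left out ...]
-16, 10), (-5, -16, 10), (0, -15, 10), (5, -16, 10), (10, -16, 10), (15, -16, 8), (20, -2, 8), (25, -2, 8), (30, -2, 8), (35, -2, 8), (40, -2, 8), (45, -2, 8)]
top plug rect [ 643.1 -147.1] [21.9 87.6] 18.0 pixbbox [343. 128.] [376. 140.]
  mean [ 643.9 -148.4] axis [-0.307  0.952] [(-45, -2, 0), (-40, -4, 6), (-35, -5, 5), (-30, -4, 3), (-25, -6, 5), (-20, -8, 8), (-15, -9, 9), (-10, -10, 11), (-5, -10, 11), (0, -8, 10), (5, -9, 8), (10, -6, 4), (15, -6, 5), (20, -4, 5), (25, -5, 6), (30, -5, 5), (35, -4, 4), (40, -3, 2), (45, -1, -1)]
top spacer rect [627.5   7.8] [66.6 43.9] 7.3 pixbbox [289. 127.] [308. 154.]
top stack rect [ 628.8 -269.1] [56.3 56.5] 89.4 pixbbox [400. 124.] [423. 147.]
```

View pics/parts.png

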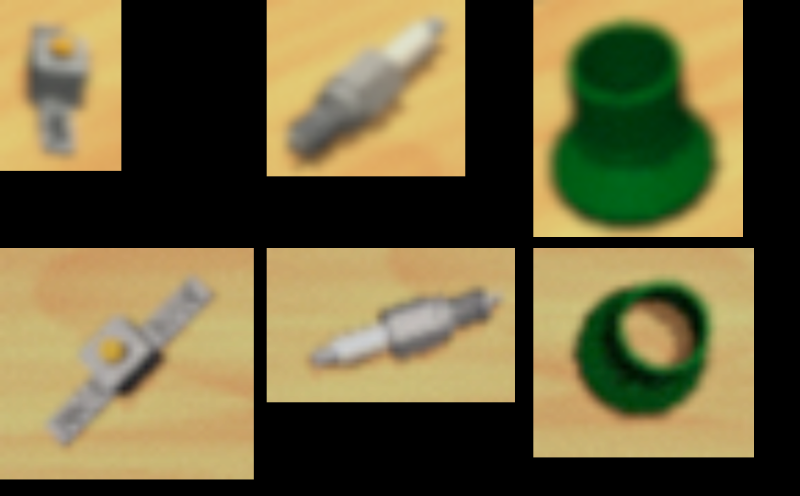

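The crops show the gauge's brass screw on its block, the plug's hexagon off mid-length towards the thread, and the stack standing bell-down. Triangulating the screw, the bore and the rims.

Run:
```python
from h import *
I={n:np.load(f"{n}.npy") for n in P}
def cen(n,box,f,inv=False):
    a,b,c,d=box;im=I[n][b:d,a:c];H,S,V=(x for x in masks(im));w=f(H,S,V,im.astype(int)).astype(np.uint8)
    k,l,st,ce=cv2.connectedComponentsWithStats(w);i=1+np.argmax(st[1:,4]);return ce[i]+[a,b],st[i,4]
# screw
t=cen("top",(180,128,206,148),lambda H,S,V,im:(S>110)&(H>14)&(H<32)&(V>60)) 
# restrict to pixels inside block: use tight boxes
t=cen("top",(186,133,196,142),lambda H,S,V,im:(S>70)); s=cen("scene",(475,192,482,199),lambda H,S,V,im:(S>70))
print("screw",t,s,tri(t[0],s[0]))
# bore: brightest hole in the black mask
def hole(n,box,th):
    a,b,c,d=box;m=(masks(I[n])[2][b:d,a:c]<th).astype(np.uint8)
    cs,hi=cv2.findContours(m,cv2.RETR_CCOMP,cv2.CHAIN_APPROX_NONE);h=[c for c,x in zip(cs,hi[0]) if x[3]>=0];c=max(h,key=cv2.contourArea);return cv2.minEnclosingCircle(c)[0]+np.array([a,b]),cv2.contourArea(c)
t=hole("top",(283,122,315,160),60);s=hole("scene",(370,222,410,252),85);print("bore",t,s,tri(t[0],s[0]), plane("top",[t[0]],.018))
# stack bell (z~0) and rim
for n,box in(("top",(392,118,432,156)),("scene",(262,262,300,305))):
    a,b,c,d=box;H,S,V=masks(I[n][b:d,a:c]);m=((H>40)&(H<90)&(S>80));q=big(m,a,b)+[a,b]
    if n=="top": hq=hole
    for z,sel in((.002,"near"),(.054,"far")):
        w=plane(n,q,z)*1000;o=np.array(P[n]["pose"])[:2,3]*1000
        c0=np.array([632,-282.]);u=(c0-o)/np.linalg.norm(c0-o)
        for it in range(15):   # half of outline towards/away from camera
            k=((w-c0)@u<5) if sel=="near" else ((w-c0)@u>6)
            x=w[k];A=np.c_[2*x,np.ones(len(x))];sol=np.linalg.lstsq(A,(x**2).sum(1),rcond=None)[0];c0=sol[:2]
        print(n,sel,c0.round(1),"rad",np.sqrt(sol[2]+c0@c0).round(1),len(x))
# gauge blade rect, top at z=.004
a,b,c,d=(170,118,216,160);H,S,V=masks(I["top"][b:d,a:c]);q=big((S<62)|(V<30),a,b)+[a,b];w=plane("top",q,.004)*1000
e=np.array([-.7,.714]);tt=(w-w.mean(0))@e
for sgn in(1,-1): print("end",w[(tt*sgn)>38].mean(0).round(1),(tt*sgn).max())
p1,p2=w[tt>22].mean(0),w[tt<-22].mean(0);dd=p1-p2;print("blade dir deg",np.degrees(np.arctan2(dd[1],dd[0])),"mid",(p1+p2)/2)
# plug profile brightness
for n in P:
    mu,ax=(np.array([643.9,-148.4]),np.array([-.307,.952])) if n=="top" else (np.array([644.3,-150.1]),np.array([-.345,.939]))
    T=np.linalg.inv(np.array(P[n]["pose"]));pr=lambda p:cv2.projectPoints(np.float64([p]),cv2.Rodrigues(T[:3,:3])[0],T[:3,3],np.array(P[n]["camera_matrix"],float),np.array(P[n]["distortion"],float))[0].ravel()
    L=[]
    for x in range(-45,46,3):
        u=np.float32([pr([*((mu+ax*x+k*np.array([-ax[1],ax[0]]))/1e3),.0105]) for k in(-9,0,9)]);g=cv2.remap(cv2.cvtColor(I[n],cv2.COLOR_RGB2HSV)[...,1],u[None,:,0].copy(),u[None,:,1].copy(),1)[0];L.append((x,*g.tolist()))
    print(n,L)
for n in P:
    for k,uv,z in(("jar",None,0),):pass
s=r.observe();print(s["time"])
```

```text
screw (array([189.84210526, 136.15789474]), np.int32(19)) (array([478.90322581, 194.51612903]), np.int32(31)) (array([0.6424, 0.2833, 0.0283]), np.float64(0.0006))
bore (array([298.5, 141. ]), 116.0) (array([389., 236.]), 40.0) (array([0.6286, 0.0084, 0.0081]), np.float64(0.0)) [[0.62649456 0.00765491]]
top near [ 638.2 -279.4] rad 27.8 33
top far [ 637.7 -278.2] rad 19.6 18
scene near [ 639.9 -280.9] rad 27.2 38
scene far [ 633.8 -278.3] rad 11.9 12
end [611.5 315.6] 50.52136691249433
end [676.1 251.9] 48.701074729804745
blade dir deg 135.12867191409663 mid [643.56084831 283.55093197]
scene [(-45, 137, 123, 129), (-42, 136, 71, 127), (-39, 131, 29, 117), (-36, 128, 21, 99), (-33, 128, 10, 91), (-30, 128, 7, 88), (-27, 116, 7, 93), (-24, 83, 9, 93), (-21, 62, 10, 87), (-18, 43, 11, 76), (-15, 36, 15, 59), (-12, 38, 17, 42), (-9, 35, 18, 27), (-6, 31, 21, 21), (-3, 35, 24, 26), (0, 34, 25, 27), (3, 39, 26, 31), (6, 44, 28, 34), (9, 48, 27, 34), (12, 64, 27, 33), (15, 90, 28, 38), (18, 98, 29, 58), (21, 95, 29, 88), (24, 90, 27, 102), (27, 84, 27, 109), (30, 88, 26, 112), (33, 96, 25, 114), (36, 109, 23, 114), (39, 121, 28, 117), (42, 127, 29, 121), (45, 127, 36, 126)]
top [(-45, 120, 70, 109), (-42, 117, 41, 112), (-39, 114, 16, 111), (-36, 110, 6, 111), (-33, 112, 6, 118), (-30, 112, 6, 118), (-27, 113, 7, 119), (-24, 114, 9, 120), (-21, 97, 10, 114), (-18, 67, 9, 75), (-15, 48, 9, 46), (-12, 33, 9, 28), (-9, 26, 8, 21), (-6, 21, 9, 19), (-3, 26, 10, 10), (0, 26, 11, 19), (3, 16, 10, 16), (6, 31, 8, 11), (9, 59, 4, 49), (12, 96, 4, 114), (15, 95, 5, 123), (18, 99, 7, 118), (21, 94, 5, 123), (24, 94, 4, 117), (27, 102, 6, 110), (30, 97, 2, 124), (33, 101, 6, 114), (36, 110, 6, 116), (39, 112, 6, 119), (42, 112, 10, 115), (45, 112, 44, 114)]
0.5
```

Target poses in mm, averaged over the two views:
- **Gauge:** (643, 283), axis 135°, to (475, -286) at -11.4°.
- **Plug:** (645, -152), axis 108.5°, to (476, -140) at -7.8°.
- **Spacer:** (628.5, 6.5), axis 7.3°, to (635, 134.6) at 6.3°.
- **Stack:** (638.5, -280), to (469.6, 147.5).

The heights agree with the text: screw 28 mm (26 expected) and pads 1–2 mm (4 expected, calibration is good to 2 mm). I start with the gauge.

```bash
python3 -m crank '[[[0.64,-0.357,-0.148],[0,0,-0.95],1],[[0.64,-0.357,-0.148],[0,0,-0.95],1],[[0.64,-0.357,-0.148],[0,0,-0.95],1],[[0.64,-0.357,-0.148],[0,0,-0.95],1],[[0.64,-0.357,-0.148],[0,0,-0.95],1],[[0.64,-0.357,-0.148],[0,0,-0.95],1],[[0.64,-0.357,-0.148],[0,0,-0.95],1],[[0.64,-0.357,-0.148],[0,0,-0.95],1],[[0.64,-0.357,-0.148],[0,0,-0.95],1],[[0.64,-0.357,-0.148],[0,0,-0.95],1],[[0.64,-0.357,-0.148],[0,0,-0.95],1],[[0.64,-0.357,-0.148],[0,0,-0.95],1]]' 40
```

```text
time: 1.7
tool_pos: [0.6469, 0.28, 0.1184]
ee_rot: [[-0.704, 0.71, 0.0], [0.71, 0.704, -0.002], [-0.001, -0.001, -1.0]]
force: [-0.1, 0.7, 0.3]
grip_width: 0.999
grasp_force: 0.0
```

```bash
python3 -m crank '[[[0,0,0],[0,0,0],1],[[0,0,0],[0,0,0],1]]'
python3 - <<'E'
from h import *
s=r.observe();print(s["tool_pos"],s["time"])
im=pic("top",1);cv2.imwrite("pics/t1.png",cv2.cvtColor(cv2.resize(cv2.convertScaleAbs(im[90:200,150:300],alpha=1.5),None,fx=4,fy=4),cv2.COLOR_RGB2BGR))
E
```

```text
time: 1.9
tool_pos: [0.6423, 0.2841, 0.1203]
ee_rot: [[-0.707, 0.707, -0.001], [0.707, 0.707, 0.0], [0.001, -0.0, -1.0]]
force: [-0.2, 0.3, -0.4]
grip_width: 1.0
grasp_force: 0.0
[0.6423206  0.28414953 0.12030998] 1.9
```

View pics/t1.png

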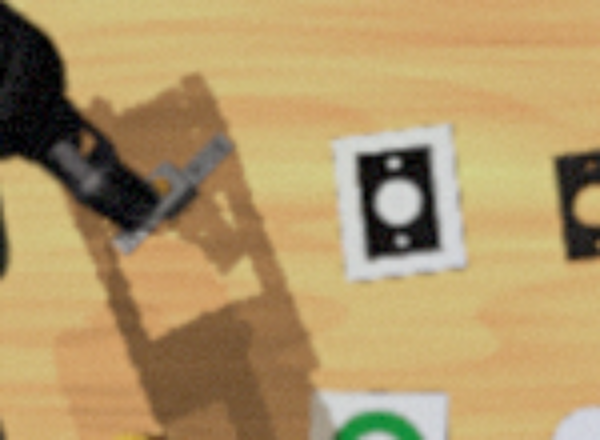

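The picture shows the fingers over the gauge block (crop ~(165,190)), with the closing line across the blade. Descend and grip.

```bash
python3 -m crank '[[[0,0,-0.04],[0,0,0],1],[[0,0,-0.08],[0,0,0],1],[[0,0,-0.12],[0,0,0],1],[[0,0,-0.14],[0,0,0],1],[[0,0,-0.155],[0,0,0],1],[[0,0,-0.155],[0,0,0],1],[[0,0,-0.155],[0,0,0],0],[[0,0,-0.155],[0,0,0],0],[[0,0,-0.155],[0,0,0],0],[[0,0,-0.155],[0,0,0],0],[[0,0,-0.155],[0,0,0],0],[[0,0,-0.155],[0,0,0],0]]' 40
```

```text
time: 3.15
tool_pos: [0.6438, 0.2838, 0.005]
ee_rot: [[-0.707, 0.707, 0.002], [0.707, 0.707, 0.001], [-0.001, 0.002, -1.0]]
force: [-1.0, -0.8, 3.9]
grip_width: 0.269
grasp_force: 40.3
```

```bash
python3 -m crank '[[[0,0,0.02],[0,0,0],0],[[0,0,0.06],[0,0,0],0],[[0,0,0.1],[0,0,0],0],[[0,-0.02,0.13],[0,0,0],0],[[0,-0.05,0.133],[0,0,0],0],[[-0.01,-0.1,0.133],[0,0,0.1],0],[[-0.02,-0.15,0.133],[0,0,0.2],0],[[-0.04,-0.2,0.133],[0,0,0.3],0],[[-0.06,-0.25,0.133],[0,0,0.4],0],[[-0.08,-0.3,0.133],[0,0,0.5],0],[[-0.1,-0.34,0.133],[0,0,0.6],0],[[-0.12,-0.36,0.133],[0,0,0.7],0]]'
python3 -m crank '[[[-0.01,-0.04,0],[0,0,0.05],0],[[-0.02,-0.08,0],[0,0,0.1],0],[[-0.03,-0.13,0],[0,0,0.15],0],[[-0.04,-0.18,0],[0,0,0.2],0],[[-0.05,-0.23,0],[0,0,0.25],0],[[-0.07,-0.28,0],[0,0,0.3],0],[[-0.09,-0.33,0],[0,0,0.35],0],[[-0.1,-0.37,0],[0,0,0.4],0],[[-0.104,-0.39,0],[0,0,0.42],0],[[-0.104,-0.399,0],[0,0,0.42],0],[[-0.104,-0.399,0],[0,0,0.42],0],[[-0.104,-0.399,0],[0,0,0.42],0]]'
python3 - <<'E'
from h import *
im=pic("scene",1);cv2.imwrite("pics/s2.png",cv2.cvtColor(cv2.resize(im[120:320,180:400],None,fx=3,fy=3),cv2.COLOR_RGB2BGR))
E
```

```text
time: 4.35
tool_pos: [0.5522, 0.0113, 0.1044]
ee_rot: [[-0.914, 0.406, -0.0], [0.406, 0.914, -0.001], [-0.0, -0.0, -1.0]]
force: [0.3, -0.2, -1.5]
grip_width: 0.267
grasp_force: 39.7
time: 5.55
tool_pos: [0.4753, -0.2848, 0.1039]
ee_rot: [[-0.98, 0.197, -0.0], [0.197, 0.98, 0.001], [0.0, 0.001, -1.0]]
force: [0.5, 0.1, -1.1]
grip_width: 0.267
grasp_force: 39.7
```

View pics/s2.png

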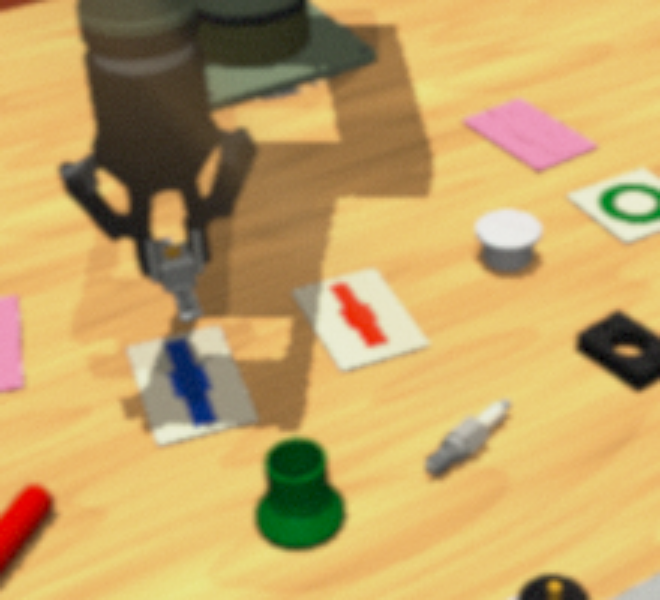

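The gauge is held level above the blue silhouette, which sits at crop (190,380). Lower, release and retreat.

```bash
python3 -m crank '[[[0,0,-0.04],[0,0,0],0],[[0,0,-0.08],[0,0,0],0],[[0,0,-0.105],[0,0,0],0],[[0,0,-0.12],[0,0,0],0],[[0,0,-0.125],[0,0,0],0],[[0,0,-0.127],[0,0,0],0],[[0,0,-0.127],[0,0,0],0],[[0,0,-0.127],[0,0,0],1],[[0,0,-0.127],[0,0,0],1],[[0,0,-0.127],[0,0,0],1],[[0,0,-0.127],[0,0,0],1],[[0,0,-0.127],[0,0,0],1]]'
python3 -m crank '[[[0,0,0.02],[0,0,0],1],[[0,0,0.07],[0,0,0],1],[[0,0,0.12],[0,0,0],1],[[0,0,0.16],[0,0,0],1],[[0.06,0,0.16],[0,0,0],1],[[0.12,0.0,0.16],[0,0,0],1],[[0.18,0.005,0.16],[0,0,0],1],[[0.215,0.008,0.16],[0,0,0],1],[[0.217,0.008,0.16],[0,0,0],1],[[0.217,0.008,0.16],[0,0,0],1],[[0.217,0.008,0.16],[0,0,0],1]]'
```

```text
time: 6.8
tool_pos: [0.4753, -0.2857, 0.0087]
ee_rot: [[-0.98, 0.198, 0.0], [0.198, 0.98, -0.0], [-0.0, -0.0, -1.0]]
force: [-0.5, -0.1, 0.2]
grip_width: 1.003
grasp_force: 0.0
time: 7.9
tool_pos: [0.6366, -0.2797, 0.1283]
ee_rot: [[-0.98, 0.198, -0.002], [0.198, 0.98, 0.0], [0.002, 0.0, -1.0]]
force: [-0.3, -0.7, -0.1]
grip_width: 1.0
grasp_force: 0.0
```

```bash
python3 -m crank '[[[0,0,-0.04],[0,0,0],1],[[0,0,-0.08],[0,0,0],1],[[0,0,-0.11],[0,0,0],1],[[0,0,-0.128],[0,0,0],1],[[0,0,-0.128],[0,0,0],1],[[0,0,-0.128],[0,0,0],0],[[0,0,-0.128],[0,0,0],0],[[0,0,-0.128],[0,0,0],0],[[0,0,-0.128],[0,0,0],0],[[0,0,-0.128],[0,0,0],0],[[0,0,-0.128],[0,0,0],0],[[0,0,-0.128],[0,0,0],0]]' 40
```

```text
time: 9.1
tool_pos: [0.6388, -0.28, 0.0344]
ee_rot: [[-0.98, 0.197, 0.003], [0.197, 0.98, -0.001], [-0.003, -0.001, -1.0]]
force: [-0.6, 0.1, 5.5]
grip_width: 0.48
grasp_force: 40.4
```

```bash
python3 -m crank '[[[0,0,0.02],[0,0,0],0],[[0,0,0.06],[0,0,0],0],[[0,0,0.1],[0,0,0],0],[[0,0.02,0.13],[0,0,0],0],[[-0.02,0.06,0.133],[0,0,0],0],[[-0.04,0.11,0.133],[0,0,0],0],[[-0.06,0.16,0.133],[0,0,0],0],[[-0.08,0.21,0.133],[0,0,0],0],[[-0.1,0.26,0.133],[0,0,0],0],[[-0.12,0.31,0.133],[0,0,0],0],[[-0.14,0.35,0.133],[0,0,0],0],[[-0.15,0.37,0.133],[0,0,0],0]]'
python3 -m crank '[[[-0.01,0.03,0],[0,0,0],0],[[-0.03,0.07,0],[0,0,0],0],[[-0.05,0.12,0],[0,0,0],0],[[-0.06,0.16,0],[0,0,0],0],[[-0.07,0.185,0],[0,0,0],0],[[-0.074,0.197,0],[0,0,0],0],[[-0.074,0.2,0],[0,0,0],0],[[-0.074,0.2,0],[0,0,0],0],[[-0.074,0.2,0],[0,0,0],0],[[-0.074,0.2,0],[0,0,0],0]]'
python3 - <<'E'
from h import *
im=pic("scene",1);cv2.imwrite("pics/s3.png",cv2.cvtColor(cv2.resize(im[90:290,210:500],None,fx=2.5,fy=2.5),cv2.COLOR_RGB2BGR))
E
```

```text
time: 10.3
tool_pos: [0.524, -0.0, 0.1331]
ee_rot: [[-0.981, 0.195, -0.0], [0.195, 0.981, 0.0], [0.0, 0.0, -1.0]]
force: [0.7, -1.2, -0.6]
grip_width: 0.479
grasp_force: 40.7
time: 11.3
tool_pos: [0.4703, 0.147, 0.1323]
ee_rot: [[-0.98, 0.199, 0.0], [0.199, 0.98, -0.0], [-0.0, -0.0, -1.0]]
force: [0.3, -0.1, -0.9]
grip_width: 0.478
grasp_force: 40.7
```

View pics/s3.png

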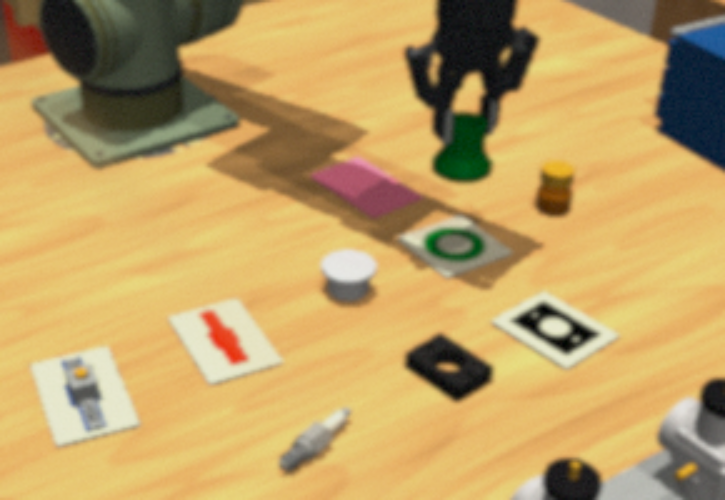

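The gauge lies on its blue silhouette and the stack hangs upright over the green ring (crop (455,245)). Lower and release, then go to the spacer.

```bash
python3 -m crank '[[[0,0,-0.04],[0,0,0],0],[[0,0,-0.08],[0,0,0],0],[[0,0,-0.105],[0,0,0],0],[[0,0,-0.119],[0,0,0],0],[[0,0,-0.124],[0,0,0],0],[[0,0,-0.126],[0,0,0],0],[[0,0,-0.126],[0,0,0],0],[[0,0,-0.126],[0,0,0],1],[[0,0,-0.126],[0,0,0],1],[[0,0,-0.126],[0,0,0],1],[[0,0,-0.126],[0,0,0],1],[[0,0,-0.126],[0,0,0],1]]'
python3 -m crank '[[[0,0,0.02],[0,0,0],1],[[0,0,0.07],[0,0,0],1],[[0,0,0.12],[0,0,0],1],[[0.03,-0.03,0.12],[0,0,0.2],1],[[0.08,-0.07,0.12],[0,0,0.4],1],[[0.13,-0.12,0.12],[0,0,0.6],1],[[0.18,-0.16,0.12],[0,0,0.62],1],[[0.208,-0.184,0.12],[0,0,0.62],1],[[0.212,-0.188,0.12],[0,0,0.62],1],[[0.212,-0.188,0.12],[0,0,0.62],1],[[0.212,-0.188,0.12],[0,0,0.62],1],[[0.212,-0.188,0.12],[0,0,0.62],1]]'
```

```text
time: 12.55
tool_pos: [0.4701, 0.1479, 0.0379]
ee_rot: [[-0.98, 0.197, 0.0], [0.197, 0.98, 0.0], [-0.0, 0.0, -1.0]]
force: [0.6, 0.4, -0.2]
grip_width: 1.0
grasp_force: 0.0
time: 13.75
tool_pos: [0.6279, 0.0079, 0.1279]
ee_rot: [[-0.992, -0.127, -0.001], [-0.127, 0.992, 0.0], [0.001, 0.0, -1.0]]
force: [0.9, -0.4, 0.3]
grip_width: 0.998
grasp_force: 0.0
```

```bash
python3 -m crank '[[[0,0,-0.05],[0,0,0],1],[[0,0,-0.1],[0,0,0],1],[[0,0,-0.14],[0,0,0],1],[[0,0,-0.16],[0,0,0],1],[[0,0,-0.167],[0,0,0],1],[[0,0,-0.167],[0,0,0],1],[[0,0,-0.167],[0,0,0],0],[[0,0,-0.167],[0,0,0],0],[[0,0,-0.167],[0,0,0],0],[[0,0,-0.167],[0,0,0],0],[[0,0,-0.167],[0,0,0],0],[[0,0,-0.167],[0,0,0],0]]' 40
```

```text
time: 14.95
tool_pos: [0.6298, 0.0069, 0.004]
ee_rot: [[-0.992, -0.125, 0.002], [-0.125, 0.992, 0.0], [-0.002, -0.0, -1.0]]
force: [-1.2, 0.8, 5.9]
grip_width: 0.526
grasp_force: 42.6
```

```bash
python3 -m crank '[[[0,0,0.02],[0,0,0],0],[[0,0,0.05],[0,0,0],0],[[0,0.01,0.075],[0,0,0],0],[[0.002,0.04,0.08],[0,0,0],0],[[0.004,0.08,0.08],[0,0,0],0],[[0.006,0.12,0.08],[0,0,0],0],[[0.008,0.155,0.08],[0,0,-0.03],0],[[0.008,0.168,0.08],[0,0,-0.03],0],[[0.008,0.171,0.08],[0,0,-0.03],0],[[0.008,0.171,0.08],[0,0,-0.03],0],[[0.008,0.171,0.06],[0,0,-0.03],0],[[0.008,0.171,0.04],[0,0,-0.03],0]]'
python3 -m crank '[[[0,0,-0.015],[0,0,0],0],[[0,0,-0.026],[0,0,0],0],[[0,0,-0.031],[0,0,0],0],[[0,0,-0.0335],[0,0,0],0],[[0,0,-0.0335],[0,0,0],0],[[0,0,-0.0335],[0,0,0],0],[[0,0,-0.0335],[0,0,0],1],[[0,0,-0.0335],[0,0,0],1],[[0,0,-0.0335],[0,0,0],1],[[0,0,-0.0335],[0,0,0],1],[[0,0,-0.0335],[0,0,0],1]]'
```

```text
time: 16.15
tool_pos: [0.6353, 0.1338, 0.0325]
ee_rot: [[-0.994, -0.109, 0.001], [-0.109, 0.994, -0.0], [-0.001, -0.0, -1.0]]
force: [-0.2, -0.1, -0.1]
grip_width: 0.528
grasp_force: 41.8
time: 17.25
tool_pos: [0.635, 0.1352, 0.0074]
ee_rot: [[-0.994, -0.11, -0.0], [-0.11, 0.994, 0.0], [0.0, 0.0, -1.0]]
force: [0.2, -0.2, 0.1]
grip_width: 0.997
grasp_force: 0.0
```

```bash
python3 -m crank '[[[0,0,0.02],[0,0,0],1],[[0,0,0.07],[0,0,0],1],[[0,0,0.12],[0,0,0],1],[[0,-0.03,0.16],[0,0,-0.25],1],[[0,-0.09,0.163],[0,0,-0.5],1],[[0,-0.15,0.163],[0,0,-0.75],1],[[0,-0.2,0.163],[0,0,-1],1]]'
python3 -m crank '[[[0,-0.06,0],[0,0,-0.25],1],[[0,-0.11,0],[0,0,-0.5],1],[[0.0135,-0.15,0],[0,0,-0.75],1],[[0.0135,-0.183,0],[0,0,-1],1]]'
python3 -m crank '[[[0,0,0],[0,0,-0.25],1],[[0,0,0],[0,0,-0.5],1],[[0,0,0],[0,0,-0.59],1],[[0,0,0],[0,0,-0.59],1],[[0,0,0],[0,0,-0.59],1]]'
python3 - <<'E'
from h import *
im=pic("top",1);cv2.imwrite("pics/t4.png",cv2.cvtColor(cv2.resize(cv2.convertScaleAbs(im[95:235,190:440],alpha=1.5),None,fx=3,fy=3),cv2.COLOR_RGB2BGR))
E
```

```text
time: 17.95
tool_pos: [0.6351, -0.0168, 0.1316]
ee_rot: [[-0.914, 0.407, 0.002], [0.407, 0.914, -0.0], [-0.002, 0.001, -1.0]]
force: [0.4, 0.5, 0.2]
grip_width: 1.0
grasp_force: 0.0
time: 18.35
tool_pos: [0.646, -0.1544, 0.1311]
ee_rot: [[-0.587, 0.81, 0.003], [0.81, 0.587, -0.001], [-0.002, 0.002, -1.0]]
force: [1.0, 0.6, -0.2]
grip_width: 1.004
grasp_force: 0.0
time: 18.85
tool_pos: [0.6452, -0.1521, 0.1305]
ee_rot: [[-0.32, 0.947, 0.001], [0.947, 0.32, -0.0], [-0.0, 0.001, -1.0]]
force: [0.6, -0.4, 0.4]
grip_width: 1.004
grasp_force: 0.0
```

View pics/t4.png

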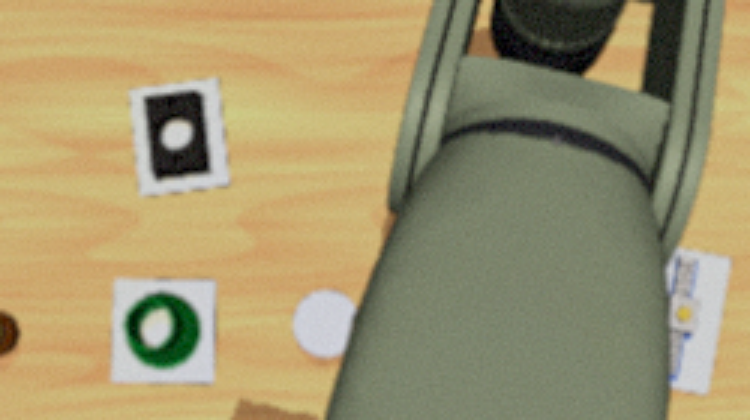

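The picture shows the spacer, stack and gauge sitting on their silhouettes at crop (178,135), (160,330) and (685,315). The bowl is untouched. Descend on the plug.

```bash
python3 -m crank '[[[0,0,-0.05],[0,0,0],1],[[0,0,-0.1],[0,0,0],1],[[0,0,-0.14],[0,0,0],1],[[0,0,-0.16],[0,0,0],1],[[0,0,-0.169],[0,0,0],1],[[0,0,-0.169],[0,0,0],1],[[0,0,-0.169],[0,0,0],0],[[0,0,-0.169],[0,0,0],0],[[0,0,-0.169],[0,0,0],0],[[0,0,-0.169],[0,0,0],0],[[0,0,-0.169],[0,0,0],0],[[0,0,-0.169],[0,0,0],0]]' 40
```

```text
time: 20.1
tool_pos: [0.6456, -0.1523, 0.0038]
ee_rot: [[-0.319, 0.948, 0.001], [0.948, 0.319, -0.0], [-0.001, 0.001, -1.0]]
force: [-0.2, -0.3, 3.3]
grip_width: 0.232
grasp_force: 39.6
```

```bash
python3 -m crank '[[[0,0,0.02],[0,0,0],0],[[0,0,0.05],[0,0,0],0],[[0,0,0.08],[0,0,0],0],[[0,0,0.1],[0,0,0.15],0],[[-0.02,0,0.107],[0,0,0.3],0],[[-0.05,0,0.107],[0,0,0.5],0],[[-0.08,0,0.107],[0,0,0.7],0],[[-0.11,0,0.107],[0,0,0.9],0],[[-0.13,0,0.107],[0,0,1],0]]'
python3 -m crank '[[[-0.02,0.005,0],[0,0,0.2],0],[[-0.045,0.01,0],[0,0,0.4],0],[[-0.07,0.014,0],[0,0,0.6],0],[[-0.09,0.016,0],[0,0,0.8],0],[[-0.096,0.016,0],[0,0,0.95],0],[[-0.096,0.016,0],[0,0,1],0]]'
python3 -m crank '[[[0,0,0],[0,0,0.1],0],[[0,0,0],[0,0,0.12],0],[[0,0,0],[0,0,0.12],0],[[0,0,0],[0,0,0.12],0]]'
python3 - <<'E'
from h import *
im=pic("scene",1);cv2.imwrite("pics/s5.png",cv2.cvtColor(cv2.resize(im[120:320,210:480],None,fx=2.5,fy=2.5),cv2.COLOR_RGB2BGR))
E
```

```text
time: 21.0
tool_pos: [0.5458, -0.152, 0.0838]
ee_rot: [[-0.752, 0.659, -0.001], [0.659, 0.752, 0.0], [0.001, -0.0, -1.0]]
force: [0.2, -0.1, -1.5]
grip_width: 0.237
grasp_force: 39.2
time: 21.6
tool_pos: [0.4748, -0.14, 0.0839]
ee_rot: [[-0.981, 0.196, 0.0], [0.196, 0.981, 0.0], [-0.0, 0.0, -1.0]]
force: [0.9, 0.2, -1.0]
grip_width: 0.233
grasp_force: 39.2
time: 22.0
tool_pos: [0.4759, -0.1402, 0.0833]
ee_rot: [[-0.991, 0.136, 0.0], [0.136, 0.991, 0.0], [-0.0, 0.0, -1.0]]
force: [-0.2, 0.8, -0.2]
grip_width: 0.237
grasp_force: 39.2
```

View pics/s5.png

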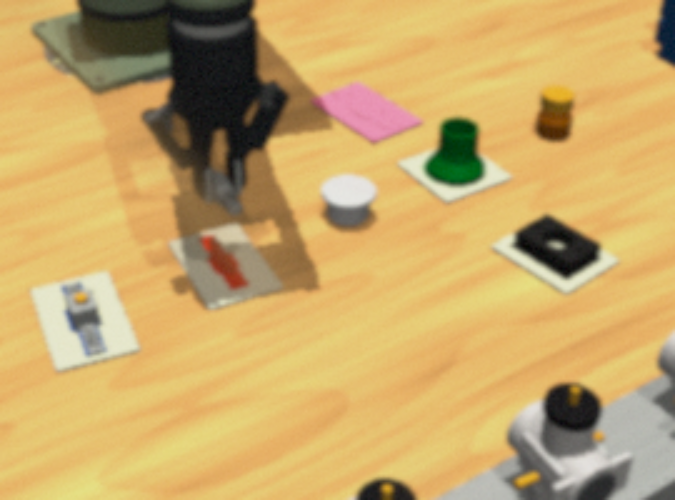

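The plug is held level over the red silhouette (crop (225,262)). Lower, release and retreat.

```bash
python3 -m crank '[[[0,0,-0.03],[0,0,0],0],[[0,0,-0.06],[0,0,0],0],[[0,0,-0.085],[0,0,0],0],[[0,0,-0.095],[0,0,0],0],[[0,0,-0.1],[0,0,0],0],[[0,0,-0.1005],[0,0,0],0],[[0,0,-0.1005],[0,0,0],0],[[0,0,-0.1005],[0,0,0],1],[[0,0,-0.1005],[0,0,0],1],[[0,0,-0.1005],[0,0,0],1],[[0,0,-0.1005],[0,0,0],1],[[0,0,-0.1005],[0,0,0],1]]'
python3 -m crank '[[[0,0,0.02],[0,0,0],1],[[0,0,0.07],[0,0,0],1],[[0,0,0.13],[0,0,0],1],[[0,0,0.19],[0,0,0],1],[[0,0,0.25],[0,0,0],1],[[-0.06,0,0.28],[0,0,0],1],[[-0.12,0,0.3],[0,0,0],1],[[-0.15,0,0.3],[0,0,0],1],[[-0.15,0,0.3],[0,0,0],1],[[-0.15,0,0.3],[0,0,0],1]]'
python3 - <<'E'
from h import *
a=pic("top",2);b=pic("scene",2);np.save("top2.npy",a);np.save("scene2.npy",b)
o=np.hstack([cv2.resize(cv2.convertScaleAbs(a[110:240,170:450],alpha=1.5),(800,371))]);p=cv2.resize(b[150:290,215:470],(417,229))
c=np.zeros((600,800,3),np.uint8);c[:371]=o;c[371:,:417]=p
cv2.imwrite("pics/fin.png",cv2.cvtColor(c,cv2.COLOR_RGB2BGR))
E
```

```text
time: 23.25
tool_pos: [0.4756, -0.1401, 0.0079]
ee_rot: [[-0.991, 0.136, 0.0], [0.136, 0.991, 0.0], [-0.0, 0.0, -1.0]]
force: [-0.8, -1.0, 0.4]
grip_width: 1.001
grasp_force: 0.0
time: 24.25
tool_pos: [0.3634, -0.1402, 0.2331]
ee_rot: [[-0.991, 0.136, 0.002], [0.136, 0.991, -0.0], [-0.002, -0.0, -1.0]]
force: [-0.1, -0.0, 0.4]
grip_width: 1.002
grasp_force: 0.0
```

View pics/fin.png

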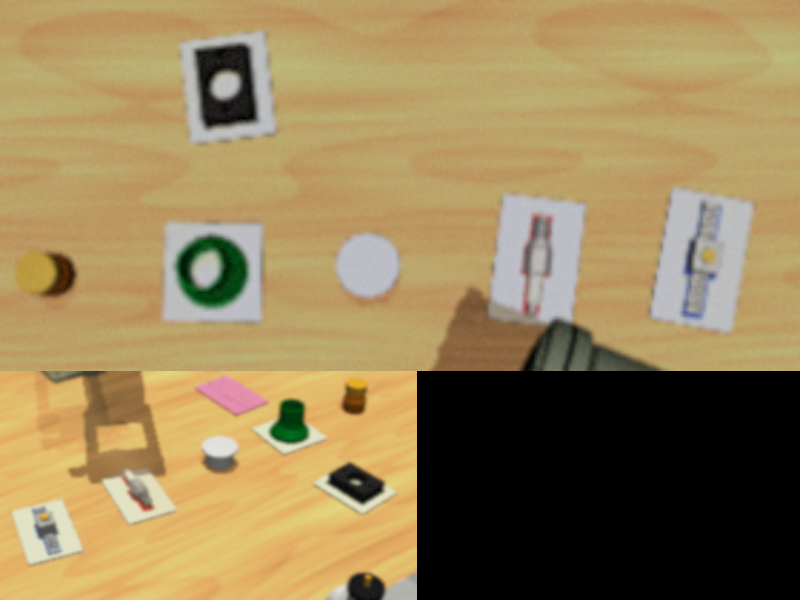

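All four parts lie on their silhouettes: spacer (227,87), stack (212,271), plug (538,258) and gauge (702,259) in the top crop. The gauge screw's small offset is parallax, and the jar and bowl are unmoved.

```bash
python3 -c "
from rig import r
print(r.hand_in())"
```

```text
the job is handed in; nothing more can be done
None
```

The stack, gauge, plug and spacer each rest on their own pads as seen in both cameras, the jar and bowl were left where they stood, and the job was handed in at about 24 s of the 104 s allowed; the hand-in call returned no verdict.

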